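# Fill the toolbox tray and hold the lid up

### The job

We are packing up: pick up the little cup and tip all six nuts out of it into the toolbox's lift-out tray, which stays where it stands on the table, then stand the empty cup upright on the table again and let go of it. After that raise the toolbox lid and hold it open at 60 degrees from shut, so that I can slip the full tray in with both hands. The lid falls shut when it is let go, so finish while still holding it steadily at 60 degrees, and leave the phone stand, magnifier and screwdriver alone.

Things in the scene. Friction and masses are not known exactly. Their poses are not given: they have to be found in the camera images.
- toolbox: Black plastic toolbox, fast on the table, 330 mm long (its y), 180 mm deep (its x) and 147 mm high to the flat top of its shut lid, 194 mm to the top of the carrying handle. Origin: centre of its underside; z up; +x points to its front (latch side, turned away from the robot), -x to its hinge side, near the robot. The clip of the front latch is already undone and hangs down on the front, so the lid is free.
- lid (a joint): Opening angle of the toolbox lid in rad: 0 shut, growing as its front edge rises and comes over towards the robot; 1.047 is 60 degrees. Nearly frictionless hinge; the lid weighs about 0.45 kg and falls shut from any angle below about 69 degrees; past that it falls back to its stop at 106 degrees.
- lid_handle (a point): Middle of the carrying-handle bar of the lid: a round black bar of 18 mm diameter along the toolbox's y, 100 mm of it free between its two posts (posts 30 mm by 18 mm, centred 60 mm either side), its axis 38 mm above the flat lid top. It turns with the lid: shut, it is over the middle of the toolbox, 185 mm above the table; relative to the hinge it lies 89 mm towards the front and 78 mm up. The point's axes are those of the lid (shut: as the toolbox's).
- lid_hinge (a point): Middle of the lid's hinge axis, which runs level along the toolbox's y; 89 mm from the toolbox's middle towards the robot and 107 mm above the table. The lid turns about it.
- tray: The toolbox's lift-out tray, loose on the table: grey plastic open box, 130 mm (its x) by 200 mm (its y) outside (rims overhang to 142 by 216 mm), 45 mm high, walls and floor 3 mm, 0.3 kg. Origin: centre of its underside, z up.
- cup: Small round red plastic screw cup, 52 mm high, 68 mm across the rim, 52 mm across the foot, straight flared wall 2.5 mm thick, floor 3 mm, 30 g empty. Stands on the table between the robot and the tray, holding the six nuts. Origin: centre of its underside, z towards its mouth.
- nut1: One of six equal steel hexagon nuts, 17 mm across flats, 8.4 mm high, 11.5 g, at the start in the cup. Origin: centre of one face, z along the bore.
- nut2: One of six equal steel hexagon nuts, 17 mm across flats, 8.4 mm high, 11.5 g, at the start in the cup. Origin: centre of one face, z along the bore.
- nut3: One of six equal steel hexagon nuts, 17 mm across flats, 8.4 mm high, 11.5 g, at the start in the cup. Origin: centre of one face, z along the bore.
- nut4: One of six equal steel hexagon nuts, 17 mm across flats, 8.4 mm high, 11.5 g, at the start in the cup. Origin: centre of one face, z along the bore.
- nut5: One of six equal steel hexagon nuts, 17 mm across flats, 8.4 mm high, 11.5 g, at the start in the cup. Origin: centre of one face, z along the bore.
- nut6: One of six equal steel hexagon nuts, 17 mm across flats, 8.4 mm high, 11.5 g, at the start in the cup. Origin: centre of one face, z along the bore.
- phone_stand: Bystander: aluminium phone stand, base 85 by 75 mm, about 115 mm high. Origin: centre of its underside.
- magnifier: Bystander: magnifying glass lying flat, lens ring 78 mm across, black handle, about 185 mm long in all, 18 mm thick. Origin: on the table under the lens centre; handle towards its -x.
- screwdriver: Bystander: screwdriver with a blue grip, 170 mm long, lying along its x on the table in the gap between the toolbox and the tray. Origin: middle of its underside.

How it is judged:
On the way, in this order (a step that is already met when the one before it is completed fails the run):
1. the cup, held in the fingers clear of the table, is tipped over (angle between cup's own z axis and vertical above 1 rad and contact force between cup and the fingers above 0.3 N and height (world z) of cup above 0.03 m), for 0.1 s.
2. all six nuts are in the tray (x of nut1 in the frame of tray between -0.065 and 0.065 m and y of nut1 in the frame of tray between -0.1 and 0.1 m and z of nut1 in the frame of tray between -0.005 and 0.045 m and x of nut2 in the frame of tray between -0.065 and 0.065 m and y of nut2 in the frame of tray between -0.1 and 0.1 m and z of nut2 in the frame of tray between -0.005 and 0.045 m and x of nut3 in the frame of tray between -0.065 and 0.065 m and y of nut3 in the frame of tray between -0.1 and 0.1 m and z of nut3 in the frame of tray between -0.005 and 0.045 m and x of nut4 in the frame of tray between -0.065 and 0.065 m and y of nut4 in the frame of tray between -0.1 and 0.1 m and z of nut4 in the frame of tray between -0.005 and 0.045 m and x of nut5 in the frame of tray between -0.065 and 0.065 m and y of nut5 in the frame of tray between -0.1 and 0.1 m and z of nut5 in the frame of tray between -0.005 and 0.045 m and x of nut6 in the frame of tray between -0.065 and 0.065 m and y of nut6 in the frame of tray between -0.1 and 0.1 m and z of nut6 in the frame of tray between -0.005 and 0.045 m), for 0.2 s.
3. the empty cup stands upright on the table itself, let go (height (world z) of cup below 0.006 m and angle between cup's own z axis and vertical below 0.12 rad and contact force between cup and the fingers below 0.05 N and linear speed of cup below 0.03 m/s and contact force between cup and tray below 0.05 N), for 0.2 s.
At the end, for the whole second after the job is handed in: Lid still, 54 to 66 degrees open, held by the fingers (over 0.05 N), no loose object touching the toolbox; all six nuts inside the tray, tray flat on the table (3.5 degrees), empty cup upright on the table (7 degrees), touched by neither fingers nor tray (all of step 2 and all of step 3 and value of joint lid between 0.942478 and 1.15192 rad and velocity of joint lid between -0.05 and 0.05 rad/s and contact force between toolbox and the fingers above 0.05 N and contact force between toolbox and cup below 0.05 N and contact force between toolbox and tray below 0.05 N and contact force between toolbox and screwdriver below 0.05 N and contact force between toolbox and phone_stand below 0.05 N and contact force between toolbox and magnifier below 0.05 N and height (world z) of tray below 0.008 m and angle between tray's own z axis and vertical below 0.06 rad); the arm keeps its last pose, push and grip.
It fails at once if the phone stand is shifted by more than 25 mm (distance of phone_stand from where it was at the start of the episode above 0.025 m).
It fails at once if the magnifier is shifted by more than 25 mm (distance of magnifier from where it was at the start of the episode above 0.025 m).
It fails at once if the screwdriver is shifted by more than 25 mm (distance of screwdriver from where it was at the start of the episode above 0.025 m).
It fails at once if the tray is shoved more than 40 mm from where it stood (distance of tray from where it was at the start of the episode above 0.04 m).
It also fails if it takes over 72 s, if anything falls off the work surface, if the arm or the gripper's body presses on something with over 40 N, if the wrist force passes 120 N, or if a joint passes its speed limit or range.

### The arm

A 6-joint arm with a two-finger parallel gripper is mounted at the origin on the work surface. World frame = base frame: x ahead of the robot, y to its left, z up, the work surface at z = 0. Lengths are in m, angles in rad, forces in N, time in s.
With the tool pointing down it reaches from about 0.375 to 0.975 m from the base axis. Payload 3.8 kg.
Tool frame: the origin (TCP) lies on the centre line of the jaws, within the pads' length; the fingertips stand 14 mm ahead of it and the grasp point (between the pads) lies 5 mm behind it; z points along the fingers, y is the line along which they close (so a half turn about z gives the same grasp; the last joint's range is limited). The gripper opens to 85 mm and grips with 20 to 120 N. Pads are 22 mm wide; open, the fingers measure 114 mm over their backs; the gripper's body (76 mm by 85 mm) begins 54 mm behind the grasp point. The pads swing forward as they close: fully open they stand 13 mm farther back than shut.
Start: joints at [-1.146, 0.264, 1.604, -0, 1.274, -0.037], TCP at [0.301, -0.604, 0.245] pointing down, gripper open.
Joint ranges: [-2.63, 2.63], [-0.94, 2.18], [0.31, 2.57], [-1.31, 4.45], [0, 2.66], [-2.55, 2.55]. Speed limits (rad/s): [2.57, 2.57, 3.14, 3.14, 3.14, 3.14].

### API

Orientations are given as [roll, pitch, yaw] about the fixed x, y, z axes, in that order (R = Rz(yaw) Ry(pitch) Rx(roll)).
In Python, from cell import manip gives the robot as it stands.
- The arm moves only by the tool carry_out, never from a script. Its argument "increments" is a list that holds one entry, the list of rows, each a list of 5 numbers: the shift along the tool's x, y, z in cm, then the turn about the tool's z in degrees, then the opening, from 0 (shut) to 1 (fully open). In form: [[[x, y, z, spin, gripper], ...]]. A call has 1 to 5 rows; each row shifts and turns the commanded pose from where the row before left it, along the tool's axes as they then stand; what a row does not reach is not made up. A row lasts 1/12 s, in which the tool goes at most 41.7 mm and 7.16 degrees, less where a joint would pass 70% of its speed; a pose out of reach is approached as far as the arm can. A call is refused whole if a number of a shift passes 4.17 or a number of a turn 7.16, either way. A call with a gripper value outside its range is refused whole. The fingers move at their own pace and stop on an object; "grip_force" is the grip in N (left out, the last holds). Time passes only in rows, so rows that do not move let the fingers close. It gives the time, the measured TCP pose, the force, the opening and the grip force at its end, in the units of the state.
- manip.get_obs(): the state, without advancing time (a new reading comes with each control period).
- manip.snapshot(name): name is "scene" or "top" or "wrist"; returns the picture (420x560x3 uint8, red, green, blue); there is no depth.
- manip.camera_info(name): a dict with "fx", "fy", "cx", "cy" (pixels), "camera_from_world" (4x4, takes a point from world to camera coordinates). Camera axes: x right, y down, z forward; pixel columns grow to the right and rows downward; lengths in m; the calibration is good to about 2 mm. A picture is of the moment at which its call begins: read the wrist's pose just before it. camera_info takes no time and is no camera call; for the wrist camera it gives the pose at the moment of the call.
- manip.hand_in(): hands the job in; it is judged then, once.
Trained networks look in the newest picture that a camera, given by its name, has taken for a name from the list of things; names that differ only in an ending like _2 or _b are one class to them, and where a whole thing is asked for, a point or a joint stands for the part that bears it (a point fixed in the world has none). Each returns a list of dicts, best first, with "conf" (0 to 1); they miss things now and then, are a little off and sometimes report something else, mostly with a low value. They report only what shows in the picture. A call takes as long as a camera call.
- manip.boxes_of(camera, thing): "rect" ([left, top, width, height] in pixels, round what is visible of it).
- manip.trace(camera, thing): "pixels" (420x560 bool, what is visible of it) and "rect" ([left, top, width, height] in pixels, round what is visible of it).
The state is a dict: "t": time; "joint_positions": joint angles; "qvel": joint speeds; "joint_torque": joint torques, N m; "tool_pos": TCP position; "tool_rot": TCP orientation; "force": force on the tool from outside, world axes, zero at the start; "wrist_torque": the same for the moment, N m; "gripper_width": opening from 0.0 (shut) to 1.0 (fully open); "grasp_force": force on a finger pad.
Only numpy, scipy, OpenCV 4.12 (cv2) and the standard library are available. Lean on these libraries where they do the work, as an engineer would, in place of code of your own. Each camera call takes 0.05 s, during which the arm holds its last target. There are 200 camera calls.

## Working session

There is one attempt and no reset: what is moved stays moved. The work goes in short steps, Python scripts to look and compute and a tool call to move; the robot and the scene stay as the last step left them, time stands still between calls to the robot, and variables do not carry over. Pictures are saved under pics/ and viewed, at most 10 in all, crops included, and the job is handed in when it is done.

Besides the shell and the picture viewer there is one more tool, called as name(argument=value, ...) on one line, values as JSON. carry_out: Moves the arm, as the interface text tells. Its arguments: {"type":"object","properties":{"increments":{"type":"array","items":{"type":"array","items":{"type":"array","items":{"type":"number"}}}},"grip_force":{"type":"number"}},"required":["increments"]}

```bash
ls; mkdir -p pics
python3 - <<'E'
from cell import manip
import cv2, numpy as np
np.set_printoptions(precision=4,suppress=True)
o=manip.get_obs(); print(o)
for c in ("scene","top"):
    im=manip.snapshot(c); cv2.imwrite(f"pics/{c}0.png",im[:,:,::-1])
    i=manip.camera_info(c); print(c,i)
    for n in ("toolbox","tray","cup","screwdriver","phone_stand","magnifier","lid_handle"):
        r=manip.boxes_of(c,n); print(n,[(np.round(d["rect"],1),round(d["conf"],2)) for d in r[:2]])
E
```

```text
pics
{'t': 0.0, 'joint_positions': array([-1.1459,  0.2648,  1.6054,  0.    ,  1.2737, -0.0369]), 'qvel': array([-0.0005,  0.0012,  0.0002,  0.0002, -0.002 , -0.0017]), 'joint_torque': array([  0.0006, -51.5117, -36.7312,  -0.0002,   0.013 ,  -0.    ]), 'tool_pos': array([ 0.3005, -0.6037,  0.2439]), 'tool_rot': array([-3.1393, -0.0001,  0.4618]), 'force': array([ 0.0235,  0.8481, -0.2931]), 'wrist_torque': array([ 0.0604, -0.0036, -0.0101]), 'grasp_force': 0.0, 'gripper_width': 0.9996118022658758}
scene {'fx': 438.70715601901304, 'fy': 438.70715601901304, 'cx': 279.3222437241312, 'cy': 209.40222956665554, 'camera_from_world': array([[-0.8485,  0.5292, -0.0101,  0.5071],
       [ 0.4461,  0.7048, -0.5516, -0.1937],
       [-0.2848, -0.4725, -0.8341,  1.3108],
       [ 0.    ,  0.    ,  0.    ,  1.    ]])}
toolbox [(array([280.4, 215.7, 158.7, 183.3]), 0.63)]
tray [(array([201.5, 126.9,  78.8,  75.1]), 0.85)]
cup [(array([264.8, 125.1,  20.6,  24.3]), 0.6)]
screwdriver [(array([204.5, 127.2,  73.1,  74.4]), 0.74), (array([314.5, 204.7,  34. ,  17.9]), 0.55)]
phone_stand [(array([213.8, 269.5,  46.2,  57.4]), 0.9)]
magnifier [(array([173.6, 219.6,  35.1,  64.1]), 0.76)]
lid_handle [(array([281.3, 218.8, 152.4, 170.6]), 0.56)]
top {'fx': 441.8252425078874, 'fy': 441.8252425078874, 'cx': 275.2152580695082, 'cy': 209.35771155517503, 'camera_from_world': array([[-0.0236, -0.9991,  0.0356, -0.0191],
       [-0.9968,  0.0208, -0.0772,  0.6148],
       [ 0.0763, -0.0373, -0.9964,  0.9938],
       [ 0.    ,  0.    ,  0.    ,  1.    ]])}
toolbox [(array([ 44.8, 173.6, 180.5, 108.8]), 0.85)]
tray [(array([327.7, 192.7,  97. ,  69.8]), 0.81), (array([381.7, 285. ,   7.6,   7.3]), 0.7)]
cup [(array([373.9, 270. ,  31.2,  32.3]), 0.64)]
screwdriver [(array([250.8, 237.1,  12.1,  70.3]), 0.69)]
phone_stand [(array([193.8, 120.8,  38.6,  45. ]), 0.71)]
magnifier [(array([258.6, 118.2,  73.5,  31.2]), 0.72)]
lid_handle []
```

```bash
cat > h.py <<'E'
from cell import manip
import cv2, numpy as np
np.set_printoptions(precision=4,suppress=True)
def ray(c,uv,z,i=None):
    i=i or manip.camera_info(c); T=i["camera_from_world"]; R=T[:3,:3]; o=-R.T@T[:3,3]
    d=R.T@np.array([(uv[0]-i["cx"])/i["fx"],(uv[1]-i["cy"])/i["fy"],1]); return o+d*(z-o[2])/d[2]
def proj(c,p,i=None):
    i=i or manip.camera_info(c); q=i["camera_from_world"]@np.append(p,1); return q[0]/q[2]*i["fx"]+i["cx"],q[1]/q[2]*i["fy"]+i["cy"]
E
python3 - <<'E'
from h import *
for n,z in (("toolbox",.147),("tray",.045),("cup",.03),("screwdriver",.015)):
    r=manip.trace("top",n)
    for d in r[:1]:
        m=d["pixels"].astype(np.uint8); c,_=cv2.findContours(m,0,1); c=max(c,key=cv2.contourArea)
        b=cv2.boxPoints(cv2.minAreaRect(c)); print(n,round(d["conf"],2),d["rect"])
        for p in b: print("   ",p,ray("top",p,z))
# cup ellipse
print(ray("top",(389.5,286.5),.052))
im=np.hstack([cv2.imread("pics/top0.png")[100:340,30:450]])
cv2.imwrite("pics/t1.png",cv2.resize(im,None,fx=1.9,fy=1.9,interpolation=cv2.INTER_CUBIC))
E
```

```text
toolbox 0.62 [41.6, 172.0, 183.4, 111.5]
    [ 41.8034 261.8993] [0.5106 0.4342 0.147 ]
    [ 53.2812 166.9461] [0.6993 0.4147 0.147 ]
    [224.8512 187.6853] [0.6509 0.0728 0.147 ]
    [213.3734 282.6385] [0.4612 0.0984 0.147 ]
tray 0.9 [326.4, 192.0, 98.4, 71.0]
    [326.5655 256.8626] [ 0.5032 -0.1448  0.045 ]
    [329.1086 193.2843] [ 0.6467 -0.1553  0.045 ]
    [424.1166 197.0846] [ 0.6337 -0.3736  0.045 ]
    [421.5735 260.6629] [ 0.4893 -0.3605  0.045 ]
cup 0.96 [375.2, 270.7, 32.9, 31.1]
    [374. 271.] [ 0.4679 -0.2549  0.03  ]
    [406. 271.] [ 0.466  -0.3288  0.03  ]
    [406. 301.] [ 0.3982 -0.3256  0.03  ]
    [374. 301.] [ 0.4003 -0.2521  0.03  ]
screwdriver 0.65 [249.2, 242.4, 14.7, 64.4]
    [250.5178 306.7513] [0.3933 0.0286 0.015 ]
    [254.599  249.6142] [0.5229 0.0167 0.015 ]
    [265.6143 250.401 ] [ 0.5204 -0.0087  0.015 ]
    [261.533  307.5381] [0.3908 0.0035 0.015 ]
[ 0.4342 -0.2827  0.052 ]
```

View pics/t1.png

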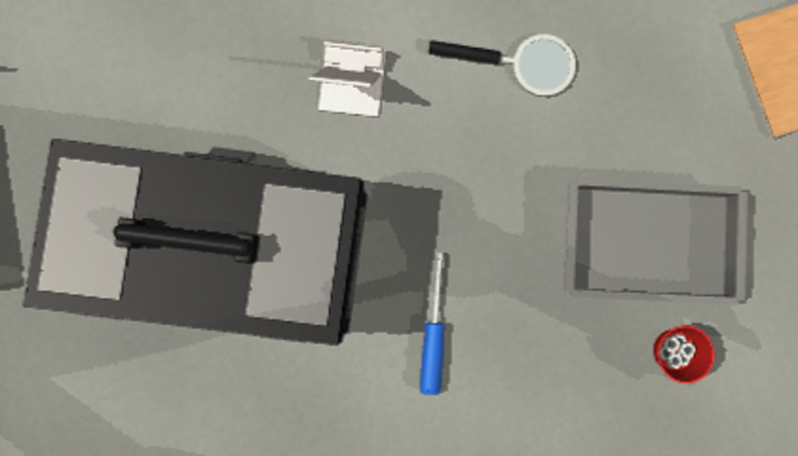

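View pics/scene0.png

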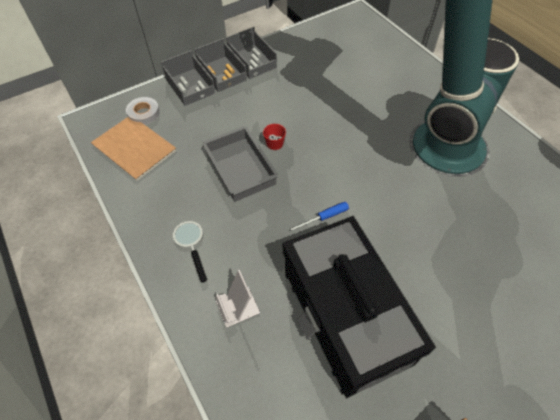

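The top picture shows the cup at about (390, 286) with the nuts in it, the tray at (376, 227), the toolbox with its handle bar running from about (93, 222) to (162, 231), and the screwdriver between tray and toolbox.

The tool can't tilt. So I'll grip the cup's rim, let the cup pivot in the pads on the tray's near wall, and right it later on a fixed edge.

Run:
```python
from h import *
from scipy.optimize import least_squares
a=np.linspace(0,2*np.pi,60)
ring=lambda r,z:np.c_[r*np.cos(a),r*np.sin(a),0*a+z]
cup=np.vstack([ring(.026,0),ring(.034,.052)])
def bb(c,P,i):
    q=np.array([proj(c,p,i) for p in P]); return np.r_[q.min(0),q.max(0)]
I={c:manip.camera_info(c) for c in("top","scene")}; R={}
for c in I:
    r=manip.trace(c,"cup")[0]; x,y,w,h=r["rect"]; R[c]=np.array([x,y,x+w,y+h]); print(c,r["conf"],R[c])
for cs in (["top"],["scene"],["top","scene"]):
    s=least_squares(lambda v:np.concatenate([bb(c,cup+[v[0],v[1],0],I[c])-R[c] for c in cs]),[.434,-.283]); print(cs,s.x,s.fun)
```

```text
top 0.96 [375.2 270.7 408.1 301.8]
scene 0.85 [262.5 124.7 285.6 150.1]
['top'] [ 0.4346 -0.2904] [ 0.1044  0.1614 -0.1001 -0.1591]
['scene'] [ 0.44   -0.2808] [-0.1496 -0.8986  0.1487  0.8592]
['top', 'scene'] [ 0.4358 -0.288 ] [-0.935  -0.3532 -1.192  -0.6764 -0.1949 -2.9432  0.0191 -1.2647]
```

carry_out(increments=[[[4.0,0,0,6,1],[4.0,0,0,6,1],[4.0,0,0,6,1],[4.0,-1,0,6,1],[4.0,-1,0,6,1]]], grip_force=20)

```text
t: 1.52
tool_pos: [0.4917, -0.534, 0.2455]
tool_rot: [-3.141, -0.0, -0.068]
force: [0.4, -1.5, 0.3]
gripper_width: 1.001
grasp_force: 0.0
```

carry_out(increments=[[[-1.4,-4.0,0,0,1],[-1.4,-4.0,0,0,1],[-1.4,-4.0,0,0,1],[-1.4,-4.0,0,0,1],[-1.4,-4.0,0,0,1]]])

```text
t: 1.93
tool_pos: [0.4334, -0.3327, 0.2448]
tool_rot: [-3.141, 0.0, -0.062]
force: [1.3, -0.1, 1.1]
gripper_width: 1.002
grasp_force: 0.0
```

carry_out(increments=[[[-0.3,-4.0,0,0,1],[0,0,0,0,1]]])

```text
t: 2.1
tool_pos: [0.432, -0.2882, 0.2449]
tool_rot: [-3.138, 0.001, -0.059]
force: [-0.2, -0.2, 0.9]
gripper_width: 1.0
grasp_force: 0.0
```

Run:
```python
from h import *
from scipy.optimize import least_squares
a=np.linspace(0,2*np.pi,60)
ring=lambda r,z:np.c_[r*np.cos(a),r*np.sin(a),0*a+z]
cup=np.vstack([ring(.026,0),ring(.034,.052)])
i=manip.camera_info("wrist"); o=manip.get_obs(); print(o["tool_pos"],o["tool_rot"],o["force"])
im=manip.snapshot("wrist"); cv2.imwrite("pics/w1.png",im[:,:,::-1])
r=manip.trace("wrist","cup")[0]; x,y,w,h=r["rect"]; R=np.array([x,y,x+w,y+h]); print(r["conf"],R)
def f(v):
    q=np.array([proj("wrist",p+[v[0],v[1],0],i) for p in cup]); return np.r_[q.min(0),q.max(0)]-R
s=least_squares(f,[.434,-.283]); print(s.x,s.fun)
```

```text
[ 0.432  -0.2882  0.2449] [-3.1376  0.0012 -0.0586] [-0.1534 -0.1524  0.8568]
0.84 [242.3 141.7 311.2 213.4]
[ 0.4345 -0.287 ] [-2.0266  0.3221  2.022  -0.2245]
```

View pics/w1.png

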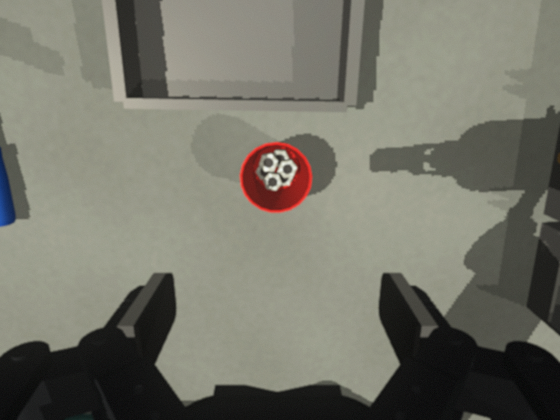

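The wrist picture shows the cup at (277, 178), centred between the fingers, with the nuts inside and the tray ahead.

carry_out(increments=[[[0.25,-0.1,4.1,0,1],[0,0,4.1,0,1],[0,0,4.1,0,1],[0,0,4.1,0,1],[0,0,3.9,0,1]]], grip_force=20)

```text
t: 2.62
tool_pos: [0.4362, -0.2952, 0.0406]
tool_rot: [3.14, -0.001, -0.063]
force: [0.5, -0.2, -0.4]
gripper_width: 1.001
grasp_force: 0.0
```

carry_out(increments=[[[0,0,0.2,0,0.5],[0,0,0,0,0.5],[0,0,0,0,0.5],[0,0,0,0,0.5],[0,0,0,0,0.5]]])

```text
t: 3.03
tool_pos: [0.4381, -0.2955, 0.0434]
tool_rot: [3.138, -0.005, -0.062]
force: [0.6, -0.9, -0.5]
gripper_width: 0.765
grasp_force: 22.4
```

carry_out(increments=[[[0,0,-2.8,0,0.5],[0,0,-2.8,0,0.5],[2.5,-0.9,0,0,0.5],[2.5,-0.9,0,0,0.5],[2.5,-0.9,0,0,0.5]]])

```text
t: 3.45
tool_pos: [0.515, -0.2723, 0.1003]
tool_rot: [3.139, -0.006, -0.063]
force: [-0.4, -0.6, -0.9]
gripper_width: 0.764
grasp_force: 23.2
```

carry_out(increments=[[[0,0,0,0,0.5]]])

```text
t: 3.53
tool_pos: [0.5184, -0.2716, 0.1003]
tool_rot: [3.139, -0.009, -0.06]
force: [0.0, -0.4, -0.6]
gripper_width: 0.758
grasp_force: 23.2
```

Run:
```python
from h import *
o=manip.get_obs(); print(o["tool_pos"],o["tool_rot"],o["force"],o["wrist_torque"],o["gripper_width"])
a=manip.snapshot("wrist")[:,:,::-1]; b=manip.snapshot("scene")[80:220,180:340,::-1]
b=cv2.resize(b,(480,420),interpolation=cv2.INTER_CUBIC)
cv2.imwrite("pics/c2.png",cv2.resize(np.hstack([a,b]),None,fx=.76,fy=.76,interpolation=cv2.INTER_AREA))
```

```text
[ 0.5184 -0.2716  0.1003] [ 3.1385 -0.0092 -0.06  ] [ 0.001  -0.4273 -0.6071] [-0.0136 -0.0171 -0.0093] 0.7584959221055908
```

View pics/c2.png

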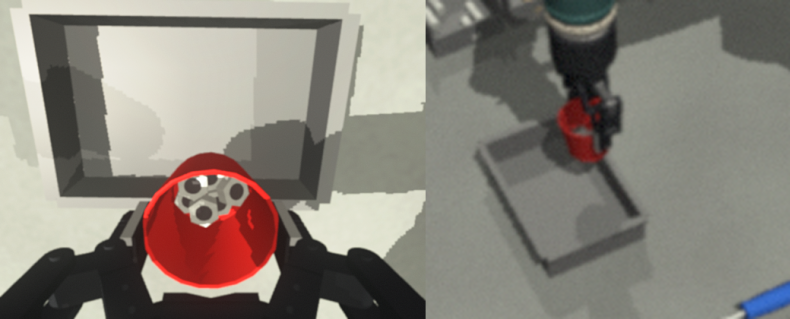

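The cup is held upright with the nuts in it. Its foot is just above the near tray wall, with its rear edge over the rim. Next I press the rear of the foot on the rim to tip it.

carry_out(increments=[[[0,0,1.2,0,0.5],[0.3,0,0.5,0,0.5],[0.5,0,0.5,0,0.5],[0.4,0,0.5,0,0.5],[0.0,0,0,0,0.5]]])

```text
t: 4.05
tool_pos: [0.527, -0.2728, 0.0711]
tool_rot: [3.141, -0.006, -0.063]
force: [2.3, 2.9, 8.9]
gripper_width: 0.76
grasp_force: 22.8
```

```bash
cat > look.py <<'E'
from h import *
import sys
o=manip.get_obs(); print(o["tool_pos"],o["tool_rot"],o["force"],o["wrist_torque"],o["gripper_width"])
for c in ("wrist","scene","top"):
    im=manip.snapshot(c); cv2.imwrite(f"pics/{sys.argv[1]}_{c}.png",im[:,:,::-1])
    r=manip.trace(c,"cup")
    for d in r[:1]:
        m=d["pixels"].astype(np.uint8); M=cv2.moments(m,True); k=np.argwhere(m)
        print(c,round(d["conf"],2),np.round(d["rect"],1),"cen",M["m10"]/M["m00"],M["m01"]/M["m00"],"area",M["m00"])
r=manip.boxes_of("top","tray")[0]; print("tray",np.round(r["rect"],1),r["conf"])
E
python3 look.py d1
```

```text
[ 0.527  -0.2728  0.0711] [ 3.1408 -0.006  -0.0634] [2.3101 2.874  8.8574] [ 0.4572 -0.3412 -0.0476] 0.7598127147118505
wrist 0.94 [189.6 213.  178.4 179.9] cen 277.80879531703476 311.5543312509223 area 20329.0
scene 0.62 [237.9 132.6  12.7  22.2] cen 242.79601990049753 143.28855721393035 area 201.0
top 0.69 [373.2 228.2  18.9  33. ] cen 380.9947916666667 243.4375 area 192.0
tray [327.7 192.9  96.4  68.5] 0.64
```

Run:
```python
import cv2,numpy as np
a=cv2.imread("pics/d1_wrist.png"); b=cv2.imread("pics/d1_scene.png")[80:220,180:340]; b=cv2.resize(b,(480,420),interpolation=cv2.INTER_CUBIC)
cv2.imwrite("pics/d1c.png",cv2.resize(np.hstack([a,b]),None,fx=.76,fy=.76,interpolation=cv2.INTER_AREA))
```

```text
(no output)
```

View pics/d1c.png

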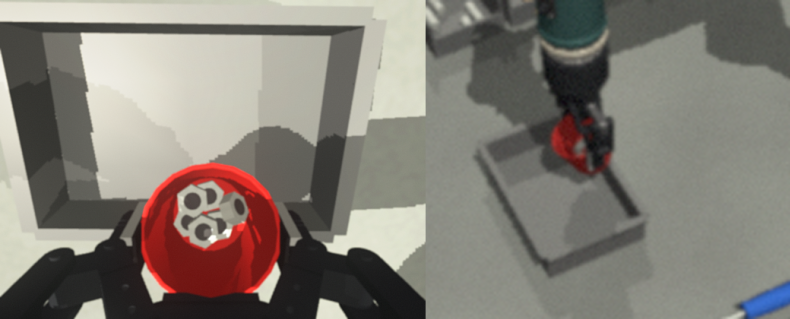

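The cup pivots in the grip: its mouth now faces the camera, at about 25–30°. The tray has not moved, so I continue.

carry_out(increments=[[[0.5,0,0.5,0,0.5],[0.4,0,0.5,0,0.5],[0.4,0,0.5,0,0.5],[0.3,0,0.4,0,0.5],[0.0,0,0,0,0.5]]])

```text
t: 4.82
tool_pos: [0.542, -0.2739, 0.0509]
tool_rot: [3.14, -0.004, -0.063]
force: [5.0, 0.6, 4.4]
gripper_width: 0.766
grasp_force: 21.4
```

```bash
python3 look.py d2
```

```text
[ 0.542  -0.2739  0.0509] [ 3.1405 -0.0039 -0.0627] [4.9972 0.6022 4.3511] [ 0.0523 -0.5183  0.0003] 0.7655311766848629
wrist 0.87 [184.1 216.1 186.8 176.1] cen 277.14957601593994 307.1171400769195 area 21581.0
scene 0.6 [232.9 137.5  28.7  22.4] cen 239.6723163841808 148.7909604519774 area 177.0
top 0.63 [370.5 226.2  19.8  32.6] cen 379.0826771653543 247.73228346456693 area 254.0
tray [329.  192.5  87.   71.8] 0.65
```

View pics/d2_wrist.png

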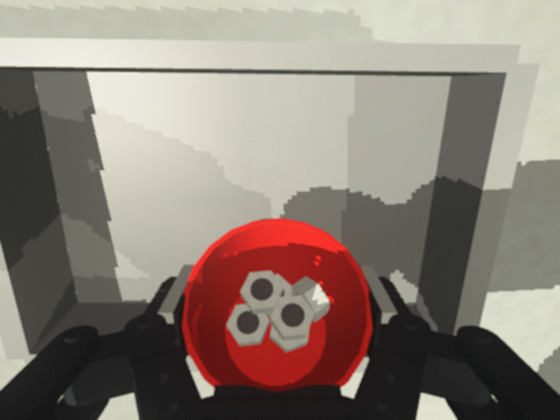

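The mouth at (278, 305) is tipped about 50°, with the nuts still in. Now I lift, move back, and bring the cup's lower side onto the wall.

carry_out(increments=[[[0,0,-3.0,0,0.5],[-1.0,0,-2.8,0,0.5],[-2.2,0,0,0,0.5],[0,0,0.8,0,0.5],[0,0,0,0,0.5]]])

```text
t: 5.58
tool_pos: [0.5046, -0.2694, 0.0971]
tool_rot: [-3.138, 0.007, -0.063]
force: [-1.0, 0.5, -1.3]
gripper_width: 0.758
grasp_force: 22.9
```

carry_out(increments=[[[0,0,0.7,0,0.5],[0.5,0,0.2,0,0.5],[0.5,0,0.2,0,0.5],[0.5,0,0.3,0,0.5],[0,0,0,0,0.5]]])

```text
t: 6.0
tool_pos: [0.5246, -0.2718, 0.0852]
tool_rot: [-3.141, 0.0, -0.061]
force: [-0.2, 0.3, -0.5]
gripper_width: 0.759
grasp_force: 22.9
```

```bash
python3 look.py d3
```

```text
[ 0.5246 -0.2718  0.0852] [-3.1412  0.0005 -0.0612] [-0.1704  0.3297 -0.549 ] [-0.0109  0.0012  0.0605] 0.7589414223288442
wrist 0.69 [186.1 213.9 186.3 178.9] cen 277.28588933924027 307.5018380620228 area 21218.0
scene 0.62 [240.8 128.9   9.5  21.1] cen 243.38888888888889 137.57222222222222 area 180.0
top 0.7 [374.4 230.5  20.1  36.3] cen 383.2167832167832 254.2972027972028 area 286.0
tray [329.7 195.2  94.9  64.3] 0.95
```

View pics/d3_wrist.png

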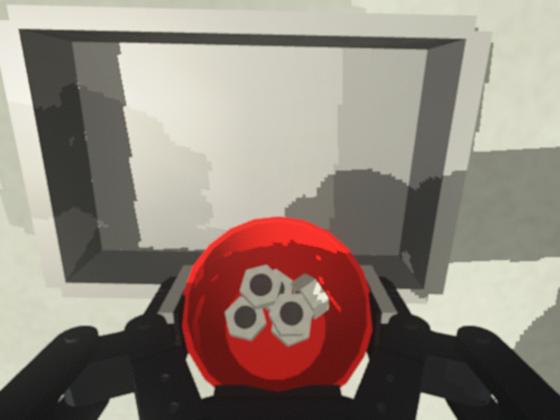

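The grip holds its angle, but the foot slipped past the wall without touching. I'll step back and come in lower.

carry_out(increments=[[[0,0,-2.0,0,0.5],[-2.7,0,0,0,0.5],[0,0,1.5,0,0.5],[0,0,0.8,0,0.5],[0,0,0,0,0.5]]])

```text
t: 6.77
tool_pos: [0.4948, -0.2694, 0.0814]
tool_rot: [-3.14, 0.003, -0.062]
force: [-0.6, -0.2, -1.2]
gripper_width: 0.762
grasp_force: 23.1
```

carry_out(increments=[[[0.6,0,0.1,0,0.5],[0.6,0,0.1,0,0.5],[0.6,0,0.2,0,0.5],[0,0,0,0,0.5]]])

```text
t: 7.1
tool_pos: [0.5166, -0.2718, 0.0796]
tool_rot: [3.141, -0.002, -0.061]
force: [-0.1, -0.2, -0.4]
gripper_width: 0.758
grasp_force: 23.1
```

```bash
python3 look.py d4
```

```text
[ 0.5166 -0.2718  0.0796] [ 3.141  -0.0019 -0.0613] [-0.1119 -0.1841 -0.3525] [0.0292 0.0173 0.0385] 0.7583767617427823
wrist 0.91 [187.7 214.5 183.7 178.8] cen 277.42878345160244 307.60029683224343 area 21561.0
scene 0.53 [240.6 125.9  27.1  21.6] cen 248.10222222222222 138.12 area 225.0
tray [328.  192.8  95.7  68.5] 0.56
```

carry_out(increments=[[[0.4,0,0.4,0,0.5],[0.4,0,0.4,0,0.5],[0.4,0,0.4,0,0.5],[0,0,0,0,0.5]]])

```text
t: 7.78
tool_pos: [0.5266, -0.2719, 0.0661]
tool_rot: [-3.141, 0.001, -0.062]
force: [-0.4, -0.3, -1.4]
gripper_width: 0.757
grasp_force: 23.1
```

```bash
python3 look.py d5;  python3 - <<'E'
import cv2,numpy as np
a=cv2.imread("pics/d5_wrist.png"); b=cv2.imread("pics/d5_scene.png")[90:195,200:320]; b=cv2.resize(b,(480,420),interpolation=cv2.INTER_CUBIC)
cv2.imwrite("pics/d5c.png",cv2.resize(np.hstack([a,b]),None,fx=.76,fy=.76,interpolation=cv2.INTER_AREA))
E
```

```text
[ 0.5266 -0.2719  0.0661] [-3.141   0.0008 -0.0617] [-0.4125 -0.3457 -1.3587] [-0.0138 -0.0548 -0.0199] 0.7570994098984843
wrist 0.71 [187.1 215.1 185.9 176.2] cen 277.26686733040054 307.57721694836766 area 21595.0
scene 0.72 [236.2 130.9  31.5  21.7] cen 246.1559633027523 143.61009174311926 area 218.0
top 0.85 [373.1 228.4  18.   35.6] cen 380.55185185185184 254.72592592592594 area 270.0
tray [328.6 191.6  96.5  72.2] 0.62
```

View pics/d5c.png

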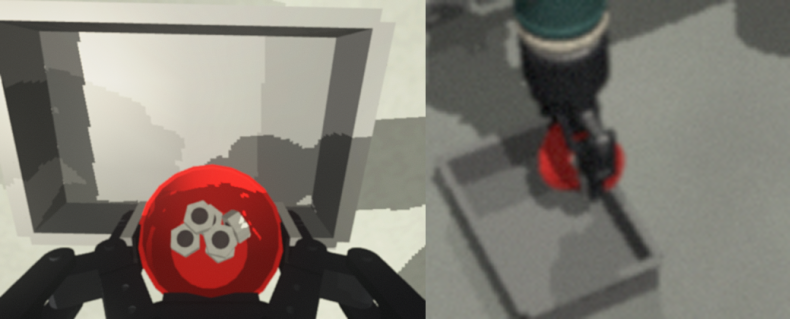

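Run:
```python
from h import *
i=manip.camera_info("wrist")
for p in ((454,320),(0,318),(20,300),(440,300)): print(p,ray("wrist",p,.045,i))
T=i["camera_from_world"]; print("cam",-T[:3,:3].T@T[:3,3])
tp=manip.get_obs()["tool_pos"]
for dz in (0,.005,.012):
  print(dz,[(th,np.round(proj("wrist",tp+[.034*np.cos(np.radians(th)),0,dz-.034*np.sin(np.radians(th))],i),1)) for th in (30,40,50,60,70,80)])
  print("   rim width", [proj("wrist",tp+[0,s*.034,dz],i)for s in(1,-1)])
r=manip.trace("top","tray")[0]; c,_=cv2.findContours(r["pixels"].astype(np.uint8),0,1); c=max(c,key=cv2.contourArea)
print([np.round(ray("top",p,.045),4) for p in cv2.boxPoints(cv2.minAreaRect(c))])
```

```text
(454, 320) [ 0.4917 -0.3588  0.045 ]
(0, 318) [ 0.5067 -0.1317  0.045 ]
(20, 300) [ 0.5163 -0.1447  0.045 ]
(440, 300) [ 0.5038 -0.3509  0.045 ]
cam [ 0.6057 -0.2771  0.1962]
0 [(30, array([273.2, 212.9])), (40, array([273.8, 216.5])), (50, array([274.5, 221.9])), (60, array([275.2, 228.9])), (70, array([275.9, 237.2])), (80, array([276.6, 246.5]))]
   rim width [(np.float64(196.08020536614987), np.float64(297.3262019627034)), (np.float64(359.31582325359597), np.float64(288.6113679999511))]
0.005 [(30, array([273.1, 216.7])), (40, array([273.7, 220.3])), (50, array([274.4, 225.8])), (60, array([275.1, 232.8])), (70, array([275.8, 241.3])), (80, array([276.6, 250.8]))]
   rim width [(np.float64(193.3737508968041), np.float64(304.15373531011784)), (np.float64(362.0683189866012), np.float64(295.21130572956736))]
0.012 [(30, array([272.9, 222.5])), (40, array([273.5, 226. ])), (50, array([274.3, 231.6])), (60, array([275. , 238.8])), (70, array([275.8, 247.4])), (80, array([276.6, 257.2]))]
   rim width [(np.float64(189.26726132731244), np.float64(314.5131168530456)), (np.float64(366.2479034053727), np.float64(305.2331185043501))]
[array([ 0.5038, -0.1408,  0.045 ]), array([ 0.6482, -0.1544,  0.045 ]), array([ 0.6307, -0.3718,  0.045 ]), array([ 0.4855, -0.3556,  0.045 ])]
```

Re-reading the picture, the cup sits at about 45° and has slid about 1 cm up in the pads. That explains the miss. I'll take a lower run on the front side of the cup.

carry_out(increments=[[[0,0,-3.0,0,0.5],[-4.0,0,0,0,0.5],[0,0,1.4,0,0.5],[0,0,1.4,0,0.5],[0,0,0,0,0.5]]])

```text
t: 8.6
tool_pos: [0.4841, -0.2686, 0.0673]
tool_rot: [-3.14, 0.004, -0.062]
force: [-0.9, 1.7, -1.1]
gripper_width: 0.759
grasp_force: 23.5
```

carry_out(increments=[[[0.5,0,0,0,0.5],[0.5,0,0,0,0.5],[0.5,0,0,0,0.5],[0,0,0,0,0.5]]])

```text
t: 8.93
tool_pos: [0.5036, -0.2713, 0.0704]
tool_rot: [3.14, -0.002, -0.061]
force: [-0.8, -0.5, 1.4]
gripper_width: 0.758
grasp_force: 23.7
```

```bash
python3 look.py d6
```

```text
[ 0.5036 -0.2713  0.0704] [ 3.1405 -0.0025 -0.0614] [-0.7602 -0.5325  1.4229] [-0.0026  0.1327  0.001 ] 0.7579813528305755
wrist 0.94 [185.8 216.4 183.3 174.1] cen 275.83381298473245 310.4472464757817 area 20501.0
scene 0.7 [245.  126.6  27.1  22.3] cen 250.9 137.9764705882353 area 170.0
top 0.78 [372.6 240.4  18.8  35.7] cen 380.39464882943145 262.2140468227425 area 299.0
tray [327.3 189.1  96.7  67.5] 0.57
```

carry_out(increments=[[[0.6,0,0.1,0,0.5],[0.6,0,0.1,0,0.5],[0.6,0,0.1,0,0.5],[0.6,0,0.1,0,0.5],[0,0,0,0,0.5]]])

```text
t: 9.7
tool_pos: [0.5267, -0.2722, 0.0652]
tool_rot: [3.141, -0.001, -0.062]
force: [-1.3, 0.3, 3.8]
gripper_width: 0.759
grasp_force: 29.7
```

```bash
python3 look.py d7
python3 - <<'E'
import cv2,numpy as np
a=cv2.imread("pics/d7_wrist.png"); b=cv2.imread("pics/d7_top.png")[170:300,310:440]; b=cv2.resize(b,(420,420),interpolation=cv2.INTER_CUBIC)
cv2.imwrite("pics/d7c.png",cv2.resize(np.hstack([a,b]),None,fx=.8,fy=.8,interpolation=cv2.INTER_AREA))
E
```

```text
[ 0.5267 -0.2722  0.0652] [ 3.1414 -0.0007 -0.0615] [-1.2595  0.2887  3.8041] [-0.0423  0.4495 -0.0255] 0.7592813951852255
wrist 0.73 [184.2 234.2 190.5 157.5] cen 276.0125446978135 310.81358813529516 area 17059.0
scene 0.47 [244.6 133.5  24.   18.8] cen 252.62616822429908 140.3551401869159 area 107.0
top 0.67 [ 40.  172.4 180.8 109.9] cen 132.21327234155396 227.04634049323786 area 15084.0
tray [329.3 187.1  92.3  65.7] 0.81
```

View pics/d7c.png

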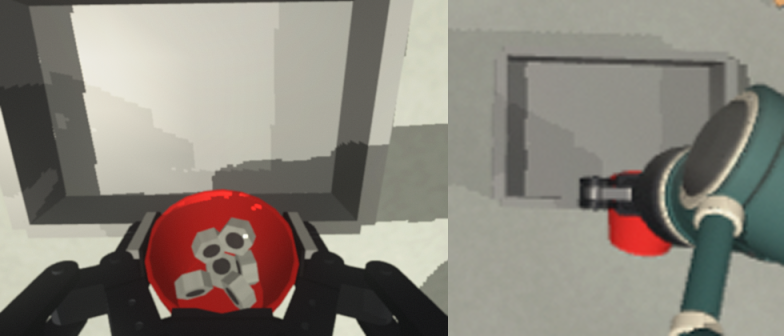

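The cup is at about 60° with the nuts shifting, and the tray has slid about 1 cm. From here I mostly push down rather than forward.

carry_out(increments=[[[0.3,0,0.4,0,0.5],[0.3,0,0.4,0,0.5],[0.3,0,0.4,0,0.5],[0.3,0,0.4,0,0.5],[0,0,0,0,0.5]]])

```text
t: 10.47
tool_pos: [0.54, -0.2741, 0.0506]
tool_rot: [3.139, -0.005, -0.062]
force: [1.6, -2.3, 5.7]
gripper_width: 0.76
grasp_force: 21.6
```

```bash
python3 look.py d8
python3 - <<'E'
from h import *
r=manip.trace("top","tray")[0]; c,_=cv2.findContours(r["pixels"].astype(np.uint8),0,1); c=max(c,key=cv2.contourArea)
print([np.round(ray("top",p,.045),4) for p in cv2.boxPoints(cv2.minAreaRect(c))])
print("nuts",[(np.round(d["rect"]),round(d["conf"],2)) for d in manip.boxes_of("wrist","nut1")])
E
```

```text
[ 0.54   -0.2741  0.0506] [ 3.1391 -0.0053 -0.0617] [ 1.5763 -2.3151  5.683 ] [-0.2546 -0.1986  0.0209] 0.759877077281095
wrist 0.76 [180.7 262.1 196.7 134.6] cen 275.36885537876987 327.2786155307528 area 16844.0
scene 0.71 [238.3 133.5  23.9  14.1] cen 250.58333333333334 138.89285714285714 area 84.0
top 0.63 [377.5 245.9  19.8  12.1] cen 381.37158469945354 253.63934426229508 area 183.0
tray [328.4 189.   94.2  64.1] 0.96
[array([ 0.5192, -0.1457,  0.045 ]), array([ 0.6604, -0.1534,  0.045 ]), array([ 0.6517, -0.3676,  0.045 ]), array([ 0.5095, -0.3575,  0.045 ])]
nuts [(array([236., 318.,  37.,  50.]), 0.94), (array([289., 339.,  28.,  31.]), 0.93), (array([218., 344.,  43.,  24.]), 0.87), (array([271., 293.,  45.,  44.]), 0.75), (array([262., 315.,  27.,  51.]), 0.62), (array([271., 356.,  16.,  14.]), 0.5)]
```

carry_out(increments=[[[0.3,0,0.4,0,0.5],[0.3,0,0.4,0,0.5],[0.2,0,0.4,0,0.5],[0,0,0,0,0.5]]])

```text
t: 11.25
tool_pos: [0.5496, -0.2749, 0.0401]
tool_rot: [3.139, -0.008, -0.062]
force: [4.4, -1.7, 7.9]
gripper_width: 0.759
grasp_force: 22.2
```

```bash
cat > nuts.py <<'E'
from h import *
r=manip.trace("top","tray")[0]; c,_=cv2.findContours(r["pixels"].astype(np.uint8),0,1); c=max(c,key=cv2.contourArea)
print("tray",r["conf"],[np.round(ray("top",p,.045)[:2],4) for p in cv2.boxPoints(cv2.minAreaRect(c))])
print("nuts",[(np.round(d["rect"]),round(d["conf"],2)) for d in manip.boxes_of("wrist","nut1")])
print("nuts top",[(np.round(d["rect"]),round(d["conf"],2)) for d in manip.boxes_of("top","nut1")])
E
python3 look.py d9; python3 nuts.py
```

```text
[ 0.5496 -0.2749  0.0401] [ 3.1386 -0.0085 -0.0621] [ 4.3881 -1.7371  7.9267] [-0.1368 -0.4362  0.0541] 0.7594525570737268
wrist 0.6 [176.6 275.7 203.9 121.9] cen 275.6978514426028 340.5930018416206 area 16290.0
scene 0.6 [232.1 140.6  21.8  11.5] cen 238.65714285714284 141.45714285714286 area 35.0
top 0.51 [373.8 240.7  19.4  15.7] cen 380.7857142857143 249.35204081632654 area 196.0
tray [328.5 189.   90.4  64.1] 0.6
tray 0.78 [array([ 0.5179, -0.1456]), array([ 0.6594, -0.1534]), array([ 0.6508, -0.3603]), array([ 0.5084, -0.3502])]
nuts [(array([285., 177.,  39.,  42.]), 0.95), (array([274., 261.,  43.,  48.]), 0.95), (array([230., 278.,  51.,  46.]), 0.92), (array([236., 318.,  37.,  20.]), 0.79), (array([267., 313.,  37.,  24.]), 0.66)]
nuts top []
```

View pics/d9_wrist.png

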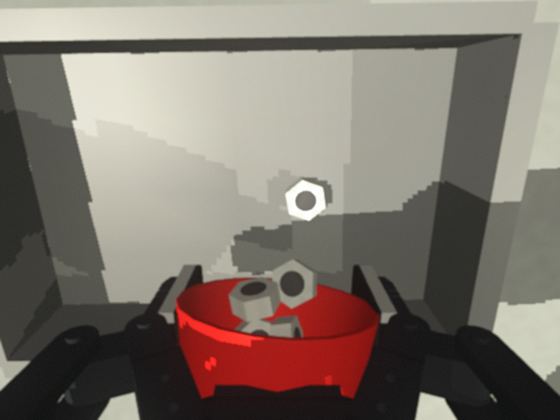

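One nut is out at (306, 200) and the others are at the lip. The cup is at about 100–110°. I'll lift slightly and shake.

carry_out(increments=[[[0,0,-1.5,0,0.5],[1.5,0,0,0,0.5],[1.0,0,0,0,0.5],[-2.0,0,0,0,0.5],[2.0,0,0,0,0.5]]])

```text
t: 12.17
tool_pos: [0.5621, -0.2717, 0.0477]
tool_rot: [-3.136, 0.013, -0.062]
force: [-1.5, 0.8, -1.9]
gripper_width: 0.758
grasp_force: 22.6
```

carry_out(increments=[[[-2.0,0,0,0,0.5],[2.0,0,0,0,0.5],[-2.0,0,0,0,0.5],[2.0,0,0,0,0.5],[0,0,0,0,0.5]]])

```text
t: 12.58
tool_pos: [0.5707, -0.2741, 0.0504]
tool_rot: [-3.14, 0.001, -0.062]
force: [0.2, -0.5, 0.2]
gripper_width: 0.755
grasp_force: 22.6
```

```bash
python3 look.py e1; python3 nuts.py
```

```text
[ 0.5707 -0.2741  0.0504] [-3.1404  0.0008 -0.0618] [ 0.2432 -0.5066  0.2341] [ 0.0034 -0.0514  0.0076] 0.7545858273957122
wrist 0.56 [176.2 273.3 202.5 124.9] cen 274.63939530912563 333.05494450303854 area 19911.0
scene 0.64 [198.8 134.5  74.9  72.5] cen 235.47513389441468 170.57153787299157 area 2614.0
top 0.66 [374.8 232.1  24.3  15. ] cen 382.8942731277533 239.56828193832598 area 227.0
tray [373.8 230.7  24.5  12.7] 0.68
tray 0.87 [array([ 0.5191, -0.1449]), array([ 0.6602, -0.1543]), array([ 0.6512, -0.3258]), array([ 0.5094, -0.3145])]
nuts [(array([288., 254.,  37.,  25.]), 0.88), (array([293., 214.,  32.,  39.]), 0.85), (array([235., 232.,  35.,  39.]), 0.85), (array([252., 222.,  42.,  40.]), 0.84), (array([268., 258.,  18.,  17.]), 0.66), (array([255., 184.,  35.,  39.]), 0.66)]
nuts top []
```

carry_out(increments=[[[0,0,-4.0,0,0.5],[0,0,-4.0,0,0.5],[-3.0,0,-4.0,0,0.5],[-4.0,0,-1.0,0,0.5],[0,0,0,0,0.5]]])

```text
t: 13.5
tool_pos: [0.5018, -0.2708, 0.1792]
tool_rot: [3.14, -0.001, -0.062]
force: [-1.2, 0.6, -2.2]
gripper_width: 0.757
grasp_force: 22.8
```

Run:
```python
from h import *
i=manip.camera_info("wrist"); o=manip.get_obs(); print(o["tool_pos"],o["force"])
im=manip.snapshot("wrist"); cv2.imwrite("pics/e2.png",im[:,:,::-1])
c=np.array([.5855,-.256]);Rt=np.array([[.998,-.066],[.066,.998]])
for d in manip.boxes_of("wrist","nut1"):
    x,y,w,h=d["rect"]; p=ray("wrist",(x+w/2,y+h/2),.009,i)[:2]; print(np.round(d["rect"]),round(d["conf"],2),p,"tray",Rt@(p-c))
r=manip.trace("wrist","tray")[0]; q,_=cv2.findContours(r["pixels"].astype(np.uint8),0,1); q=max(q,key=cv2.contourArea)
print("tray",r["conf"],r["rect"],[np.round(ray("wrist",p,.045,i)[:2],4) for p in cv2.boxPoints(cv2.minAreaRect(q))])
r=manip.trace("wrist","cup")[0]; print("cup",r["conf"],r["rect"])
im=manip.snapshot("top"); r=manip.trace("top","tray")[0];q,_=cv2.findContours(r["pixels"].astype(np.uint8),0,1); q=max(q,key=cv2.contourArea)
print("tray top",r["conf"],r["rect"],[np.round(ray("top",p,.045)[:2],4) for p in cv2.boxPoints(cv2.minAreaRect(q))])
```

```text
[ 0.5018 -0.2708  0.1792] [-1.1709  0.5514 -2.1906]
[269. 110.  13.  29.] 0.84 [ 0.5559 -0.2725] tray [-0.0284 -0.0185]
[262.  62.  23.  24.] 0.78 [ 0.5951 -0.274 ] tray [ 0.0108 -0.0174]
[281. 113.  25.  12.] 0.71 [ 0.5594 -0.2882] tray [-0.024  -0.0338]
[179. 274. 200. 125.] 0.71 [ 0.3472 -0.2639] tray [-0.2373 -0.0237]
[284.  79.  22.  24.] 0.68 [ 0.5814 -0.2904] tray [-0.0018 -0.0346]
[259.  82.  27.  28.] 0.56 [ 0.5781 -0.272 ] tray [-0.0063 -0.0165]
[249.  97.  21.  21.] 0.53 [ 0.5703 -0.2613] tray [-0.0148 -0.0062]
tray 0.68 [269.7, 109.1, 11.0, 30.6] [array([ 0.5679, -0.2699]), array([ 0.5674, -0.2778]), array([ 0.5497, -0.2768]), array([ 0.5502, -0.2687])]
cup 0.61 [177.0, 274.7, 197.9, 123.1]
tray top 0.8 [327.4, 186.2, 95.9, 70.4] [array([ 0.5171, -0.1421]), array([ 0.6621, -0.1525]), array([ 0.6494, -0.3712]), array([ 0.5035, -0.3582])]
```

All six nuts are found inside the tray, which has slid about 15 mm, and the cup is empty. Next I press the tipped cup's mouth edge on the table to bring it back to about 80°.

carry_out(increments=[[[-4.0,0,2.0,0,0.5],[-2.0,0,4.0,0,0.5],[0,0,4.0,0,0.5],[0,0,3.2,0,0.5],[0,0,0,0,0.5]]])

```text
t: 14.22
tool_pos: [0.4442, -0.2637, 0.0401]
tool_rot: [-3.134, 0.013, -0.062]
force: [-1.6, 1.4, -1.4]
gripper_width: 0.757
grasp_force: 22.8
```

carry_out(increments=[[[-0.4,0,0.3,0,0.5],[-0.4,0,0.3,0,0.5],[-0.4,0,0.3,0,0.5],[-0.4,0,0.2,0,0.5],[0,0,0,0,0.5]]])

```text
t: 14.63
tool_pos: [0.4336, -0.2667, 0.0377]
tool_rot: [3.141, -0.001, -0.062]
force: [0.7, 0.1, 0.4]
gripper_width: 0.756
grasp_force: 22.8
```

```bash
python3 look.py e3
```

```text
[ 0.4336 -0.2667  0.0377] [ 3.1408 -0.0011 -0.0619] [0.7374 0.1437 0.4411] [ 0.0165 -0.0158 -0.0087] 0.7564794047042545
wrist 0.67 [178.9 275.8 200.4 121.9] cen 274.56294357477225 333.0182715055117 area 19867.0
scene 0.51 [271.4 124.3  19.3  18.2] cen 275.0980392156863 131.8235294117647 area 51.0
top 0.46 [373.3 296.   12.1  14.1] cen 376.32380952380953 302.1714285714286 area 105.0
tray [326.2 188.3  96.5  69. ] 0.64
```

carry_out(increments=[[[-0.4,0,0.3,0,0.5],[-0.4,0,0.3,0,0.5],[-0.4,0,0.3,0,0.5],[-0.4,0,0.3,0,0.5],[0,0,0,0,0.5]]])

```text
t: 15.4
tool_pos: [0.4158, -0.2645, 0.0234]
tool_rot: [-3.14, 0.003, -0.062]
force: [-0.1, -0.4, -0.2]
gripper_width: 0.755
grasp_force: 22.8
```

```bash
python3 look.py e4
```

```text
[ 0.4158 -0.2645  0.0234] [-3.1401  0.0027 -0.0622] [-0.1334 -0.3824 -0.2137] [ 0.0661 -0.0256  0.0119] 0.7553452418612029
wrist 0.66 [  1.5   0.8 558.5  30. ] cen 266.6878260323047 13.804789139588964 area 15911.0
scene 0.39 [277.1 126.5  21.4  19.2] cen 282.02830188679246 133.54716981132074 area 106.0
top 0.7 [372.2 303.1  10.4   9. ] cen 374.07865168539325 308.80898876404495 area 89.0Traceback (most recent call last):
  File "look.py", line 10, in <module>
    r=manip.boxes_of("top","tray")[0]; print("tray",np.round(r["rect"],1),r["conf"])
      ~~~~~~~~~~~~~~~~~~~~~~~~~~~~^^^
IndexError: list index out of range
```

carry_out(increments=[[[-0.3,0,0.3,0,0.5],[-0.3,0,0.3,0,0.5],[-0.3,0,0.3,0,0.5],[0,0,0,0,0.5]]])

```text
t: 16.08
tool_pos: [0.4072, -0.264, 0.0146]
tool_rot: [-3.14, 0.002, -0.062]
force: [-0.6, 0.5, -0.2]
gripper_width: 0.758
grasp_force: 22.8
```

```bash
cat > cuprow.py <<'E'
from h import *
import sys
o=manip.get_obs(); print(o["tool_pos"],o["force"],o["wrist_torque"],o["gripper_width"])
im=manip.snapshot("wrist").astype(int); cv2.imwrite(f"pics/{sys.argv[1]}.png",im[:,:,::-1].astype(np.uint8))
m=((im[:,:,0]>90)&(im[:,:,1]<.45*im[:,:,0])&(im[:,:,2]<.45*im[:,:,0])).astype(np.uint8)
k=np.argwhere(m); print("red rows",k[:,0].min(),k[:,0].max(),"cols",k[:,1].min(),k[:,1].max(),"n",len(k))
for r in range(200,400,20):
    c=np.flatnonzero(m[r]); print(r,(c.min(),c.max(),len(c)) if len(c) else None, im[r,277].tolist())
E
python3 cuprow.py e5
python3 - <<'E'
import cv2,numpy as np
for n in ("d2_wrist","d9_wrist","e1_wrist"):
    im=cv2.imread(f"pics/{n}.png")[:,:,::-1].astype(int)
    m=((im[:,:,0]>90)&(im[:,:,1]<.45*im[:,:,0])&(im[:,:,2]<.45*im[:,:,0])); k=np.argwhere(m); print(n,k.min(0),k.max(0))
E
```

```text
[ 0.4072 -0.264   0.0146] [-0.6416  0.5226 -0.189 ] [ 0.0385 -0.0054 -0.0046] 0.7578801538983571
red rows 276 397 cols 176 376 n 18562
200 None [164, 165, 146]
220 None [158, 160, 142]
240 None [83, 84, 75]
260 None [85, 85, 74]
280 (np.int64(213), np.int64(306), 94) [153, 32, 26]
300 (np.int64(195), np.int64(359), 164) [154, 30, 26]
320 (np.int64(178), np.int64(359), 175) [152, 25, 21]
340 (np.int64(180), np.int64(372), 185) [140, 22, 20]
360 (np.int64(187), np.int64(367), 181) [143, 21, 17]
380 (np.int64(195), np.int64(359), 165) [143, 20, 18]
d2_wrist [218 182] [390 372]
d9_wrist [279 176] [397 378]
e1_wrist [276 176] [397 378]
```

Run:
```python
from h import *
from scipy.optimize import least_squares
i=manip.camera_info("wrist"); o=manip.get_obs(); tp=o["tool_pos"]; yaw=o["tool_rot"][2]
X=np.array([np.cos(yaw),np.sin(yaw),0]);Y=np.array([-np.sin(yaw),np.cos(yaw),0]);Z=np.array([0,0,1.])
im=cv2.imread("pics/e5.png"); print([(r,im[r,277,::-1].tolist()) for r in range(320,352,3)])
def fit(low,up,w):
    def f(v):
        x,z,th,y=v; C=tp+x*X+z*Z+y*Y; p=np.cos(th)*X-np.sin(th)*Z
        a=np.linspace(0,2*np.pi,72); q=np.array([proj("wrist",C+.034*(np.cos(t)*p+np.sin(t)*Y),i) for t in a])
        return [q[:,1].min()-low,q[:,1].max()-up,q[:,0].min()-w[0],q[:,0].max()-w[1]]
    s=least_squares(f,[0,.01,1.7,0],x_scale=[.01,.01,.3,.01]); print(low,up,np.round(s.x[:2]*1000,1),"th",np.degrees(s.x[2]),"y",s.x[3],s.cost)
for up in (334,338,342): fit(276.5,up,(176,377))
fit(218,388,(182,372))
```

```text
[(320, [152, 25, 21]), (323, [151, 24, 21]), (326, [151, 27, 21]), (329, [151, 25, 23]), (332, [155, 27, 24]), (335, [152, 26, 22]), (338, [150, 24, 20]), (341, [114, 16, 13]), (344, [121, 17, 16]), (347, [144, 22, 20]), (350, [144, 22, 20])]
276.5 334 [10.8 20.4] th 106.9678756422653 y 0.00020232565756646975 1.277929422909072e-24
276.5 338 [10.3 20.5] th 106.0996005978666 y 0.00020169377697638004 1.106677186716453e-24
276.5 342 [ 9.9 20.7] th 105.22716163787585 y 0.00020106110967352083 8.061779798124235e-25
218 388 [11.8 15.5] th 61.81969619324005 y 5.538742033177074e-05 5.977672395402739e-26
```

The cup is at 106° with its lower lip about 2 mm above the table. I'll let it drop onto its side between the fingers and grip it again.

carry_out(increments=[[[0,0,0.2,0,0.5],[0,0,0,0,1],[0,0,0,0,1],[0,0,0,0,1],[0,0,0,0,1]]])

```text
t: 16.55
tool_pos: [0.4089, -0.2649, 0.0139]
tool_rot: [3.141, -0.0, -0.062]
force: [0.1, 1.6, 0.1]
gripper_width: 1.007
grasp_force: 0.0
```

```bash
python3 cuprow.py e6
cat > fit.py <<'E'
from h import *
import sys
from scipy.optimize import least_squares
i=manip.camera_info("wrist"); o=manip.get_obs(); tp=o["tool_pos"]; yaw=o["tool_rot"][2]
im=manip.snapshot("wrist").astype(int)
m=((im[:,:,0]>70)&(im[:,:,1]<.45*im[:,:,0])&(im[:,:,2]<.45*im[:,:,0])).astype(np.uint8)
X=np.array([np.cos(yaw),np.sin(yaw),0]);Y=np.array([-np.sin(yaw),np.cos(yaw),0]);Z=np.array([0,0,1.])
t=np.linspace(0,2*np.pi,48); T=i["camera_from_world"]
m[395:]=0
def sil(v):
    x,y,z,th,ps=v   # rim centre rel TCP, tilt, heading offset about z
    H=np.cos(ps)*X+np.sin(ps)*Y; V=-np.sin(ps)*X+np.cos(ps)*Y
    C=tp+x*X+y*Y+z*Z; a=np.sin(th)*H+np.cos(th)*Z; p=np.cos(th)*H-np.sin(th)*Z
    P=np.vstack([C+d*(-a)+r*(np.outer(np.cos(t),p)+np.outer(np.sin(t),V)) for d,r in((0,.034),(.052,.026))])
    q=P@T[:3,:3].T+T[:3,3]; q=np.c_[q[:,0]/q[:,2]*i["fx"]+i["cx"],q[:,1]/q[:,2]*i["fy"]+i["cy"]]
    M=np.zeros((420,560),np.uint8); cv2.fillConvexPoly(M,cv2.convexHull(np.round(q).astype(np.int32)),1); return M
from scipy.optimize import minimize
vis=np.ones_like(m); vis[395:]=0; vis[250:,:170]=0; vis[250:,390:]=0
def cost(v):
    M=sil(v)*vis; return 1-(M&m).sum()/max((M|(m*vis)).sum(),1)
best=None
for th in map(float,sys.argv[1].split(",")):
    for x in (-.015,0,.01):
        s=minimize(cost,[x,0,.02,np.radians(th),0],method="Nelder-Mead",options=dict(initial_simplex=np.array([[x,0,.02,np.radians(th),0]]+[[x,0,.02,np.radians(th),0]]*5)+np.vstack([np.zeros(5),np.diag([.01,.006,.01,.25,.2])]),maxfev=350))
        if best is None or s.fun<best.fun: best=s
v=best.x; print("rim centre rel TCP mm",np.round(v[:3]*1000,1),"tilt",round(np.degrees(v[3]),1),"heading",round(np.degrees(v[4]),1),"1-IoU",round(best.fun,3),"TCP",tp)
E
python3 fit.py 80,100
```

```text
[ 0.4089 -0.2649  0.0139] [0.081  1.6073 0.1385] [ 0.0283 -0.0426 -0.0025] 1.0068617701397473
red rows 393 399 cols 197 213 n 54
200 None [148, 150, 133]
220 None [146, 146, 134]
240 None [144, 146, 130]
260 None [80, 81, 72]
280 None [90, 93, 82]
300 None [155, 159, 141]
320 None [92, 94, 83]
340 None [94, 93, 83]
360 None [88, 89, 79]
380 None [67, 15, 13]
rim centre rel TCP mm [-31.7  -9.8  41.9] tilt 101.0 heading -31.8 1-IoU 0.459 TCP [ 0.4089 -0.2649  0.0139]
```

carry_out(increments=[[[0,0,-4.1,0,1],[0,0,-4.1,0,1],[0,0,-4.1,0,1],[0,0,-4.1,0,1],[0,0,-4.1,0,1]]])

```text
t: 17.07
tool_pos: [0.4083, -0.2645, 0.2207]
tool_rot: [-3.142, -0.0, -0.062]
force: [0.9, -1.0, -0.1]
gripper_width: 1.003
grasp_force: 0.0
```

```bash
cat > red.py <<'E'
from h import *
for cam in ("wrist","top","scene"):
    o=manip.get_obs(); i=manip.camera_info(cam); im=manip.snapshot(cam).astype(int); cv2.imwrite(f"pics/red_{cam}.png",im[:,:,::-1].astype(np.uint8))
    m=((im[:,:,0]>60)&(im[:,:,1]<.4*im[:,:,0])&(im[:,:,2]<.4*im[:,:,0])).astype(np.uint8)
    n,l,s,c=cv2.connectedComponentsWithStats(m)
    for k in range(1,n):
        if s[k,4]>40: print(cam,s[k],c[k],"z.03:",ray(cam,c[k],.03,i))
    r=manip.boxes_of(cam,"cup"); print(cam,[(np.round(d["rect"]),round(d["conf"],2)) for d in r[:2]])
print(o["tool_pos"],o["tool_rot"])
E
python3 red.py
```

```text
wrist [ 231  222   72   75 3982] [266.4739 260.8451] z.03: [ 0.3282 -0.2487  0.03  ]
wrist [(array([233., 219.,  68.,  80.]), 0.8)]
top [360 317  32  31 748] [375.5521 332.2045] z.03: [ 0.3306 -0.2528  0.03  ]
top [(array([358., 315.,  34.,  34.]), 0.95), (array([192., 120.,  40.,  44.]), 0.72)]
scene [299 119  22  24 406] [309.2709 129.8916] z.03: [ 0.3357 -0.2506  0.03  ]
scene [(array([300., 118.,  22.,  29.]), 0.73)]
[ 0.4097 -0.2655  0.2208] [ 3.1391 -0.0039 -0.0618]
```

Run:
```python
from h import *
for n,(x,y,w,h) in {"wrist":(228,218,78,84),"scene":(296,115,30,34)}.items():
    im=cv2.imread(f"pics/red_{n}.png")[y:y+h,x:x+w]
    st=3 if n=="wrist" else 1
    print(n)
    for r in im[::st,::st]:
        print("".join("." if not(q[2]>60 and q[1]<.4*q[2]) else str(min(9,int(q[2])//26)) for q in r))
```

```text
wrist
..........................
..........................
...........222222.........
.........3223332223.......
........332232222222......
.......3357788875422......
......478755478888742.....
.....68544445888888873....
....785444445888888887....
....7354444458888888877...
...843444444588888888576..
..8533344444458888887558..
..83343444444588888865576.
..64443344444478888655558.
.844443335444456886555558.
.844443333444444455555558.
..44444333333333445555558.
.844433333333334445555558.
..64443333333334455555558.
..8443333333333444555556..
...543333333334444555558..
...84333333333444455557...
....7333333333444455578...
.....74333333444455578....
......86333333444458......
........8754444568........
............888...........
..........................
scene
..............................
..............................
..............................
..............................
.........666666666............
.......66666655555555.........
.....66666666555555445........
.....655666666555554444.......
....65556666565555544444......
....55556666555555544433......
...655556666555555544333......
...6555556666555554443335.....
...6555666666555554433334.....
....55556666555555444333......
....55556666555554443334......
....45656666555554443345......
....3456666666665543345.......
.....345667777766544455.......
.....234566667776655554.......
.....22334456666655544........
.....22333344455544444........
.....22333334444444444........
......233334444444444.........
......233334444444444.........
......233333444444444.........
.......3333444444444..........
........33344444444...........
..........34444444............
..............................
..............................
..............................
..............................
..............................
..............................
```

The mask in both views shows the bright rim ring and the wall tapering downward, so the cup looks upright at about (0.33, -0.25). I'll check that numerically and get the toolbox handle's position.

Run:
```python
from h import *
from scipy.optimize import minimize
t=np.linspace(0,2*np.pi,60); cams=("wrist","top","scene"); I={c:manip.camera_info(c) for c in cams}; m={}
for c in cams:
    im=cv2.imread(f"pics/red_{c}.png").astype(int)
    M=((im[:,:,2]>45)&(im[:,:,1]<.45*im[:,:,2])&(im[:,:,0]<.45*im[:,:,2])).astype(np.uint8)
    n,l,s,_=cv2.connectedComponentsWithStats(M); k=1+np.argmax(s[1:,4]); q=np.argwhere(l==k)[:,::-1]
    m[c]=np.zeros_like(M); cv2.fillConvexPoly(m[c],cv2.convexHull(q.astype(np.int32)),1)
def cost(v,h1=.034,h0=.026):
    x,y,z,tx,ty=v; ax=np.array([tx,ty,1.]);ax/=np.linalg.norm(ax); u=np.cross(ax,[0,1,0]);u/=np.linalg.norm(u);w=np.cross(ax,u)
    e=0
    for c in cams:
        P=np.vstack([np.array([x,y,z])+d*ax+r*(np.outer(np.cos(t),u)+np.outer(np.sin(t),w)) for d,r in((0,h0),(.052,h1))])
        T=I[c]["camera_from_world"]; q=P@T[:3,:3].T+T[:3,3]; q=np.c_[q[:,0]/q[:,2]*I[c]["fx"]+I[c]["cx"],q[:,1]/q[:,2]*I[c]["fy"]+I[c]["cy"]]
        M=np.zeros((420,560),np.uint8); cv2.fillConvexPoly(M,cv2.convexHull(np.round(q*16).astype(np.int32)),1,shift=4); e+=1-(M&m[c]).sum()/(M|m[c]).sum()
    return e/3
for nm,a in(("upright",(.034,.026)),("inverted",(.026,.034))):
    s=minimize(cost,[.331,-.25,0,0,0],args=a,method="Nelder-Mead",options=dict(initial_simplex=np.array([[.331,-.25,0,0,0]]*6)+np.vstack([np.zeros(5),np.diag([.006,.006,.005,.15,.15])]),maxfev=500)); print(nm,s.x,s.fun)
# toolbox
for p in ((93,222),(162,231)): print("handle end",ray("top",p,.19))
r=manip.boxes_of("wrist","nut1"); print(len(r))
```

```text
upright [ 0.3314 -0.2497 -0.0021  0.0803  0.0233] 0.08439066406698796
inverted [ 0.327  -0.2554  0.0054  0.0951  0.066 ] 0.16298169043103197
handle end [0.5847 0.3195 0.19  ]
handle end [0.5647 0.1899 0.19  ]
2
```

The upright model fits clearly better, with its foot on the table, so the cup is standing and released. Now the lid.

carry_out(increments=[[[0,0,-4,0,1],[0.9,-3.8,-0.8,0,1],[0.9,-3.8,-0.8,0,1],[0.9,-3.8,-0.8,0,1],[0.9,-3.8,-0.8,0,1]]])

```text
t: 17.83
tool_pos: [0.4532, -0.1138, 0.2889]
tool_rot: [-3.141, 0.004, -0.063]
force: [1.0, 0.1, -0.8]
gripper_width: 1.004
grasp_force: 0.0
```

carry_out(increments=[[[0.9,-3.8,0,0,1],[0.9,-3.8,0,0,1],[0.9,-3.8,0,0,1],[0.9,-3.8,0,0,1],[0.9,-3.8,0,0,1]]])

```text
t: 18.25
tool_pos: [0.5098, 0.0734, 0.2882]
tool_rot: [3.141, 0.004, -0.062]
force: [1.0, -0.8, -0.5]
gripper_width: 0.999
grasp_force: 0.0
```

carry_out(increments=[[[0.9,-3.8,0,0,1],[0.9,-3.8,0,0,1],[0.9,-3.8,0,0,1],[0.9,-3.8,0,0,1],[0,0,0,-7,1]]])

```text
t: 18.67
tool_pos: [0.556, 0.2269, 0.2872]
tool_rot: [-3.139, 0.004, 0.064]
force: [1.2, -0.3, 0.3]
gripper_width: 1.0
grasp_force: 0.0
```

carry_out(increments=[[[0,0,0,-7,1],[0,0,0,-7,1],[0,0,0,-7,1],[0,0,0,-7,1],[0,0,0,-7,1]]])

```text
t: 19.08
tool_pos: [0.5549, 0.2208, 0.2875]
tool_rot: [-3.14, 0.005, 0.678]
force: [-0.3, 0.2, 0.3]
gripper_width: 0.995
grasp_force: 0.0
```

carry_out(increments=[[[0,0,0,-7,1],[0,0,0,-7,1],[0,0,0,-7,1],[0,0,0,-7,1],[0,0,0,-7,1]]])

```text
t: 19.5
tool_pos: [0.5549, 0.2206, 0.2876]
tool_rot: [-3.137, 0.003, 1.288]
force: [0.4, 0.4, 0.4]
gripper_width: 0.989
grasp_force: 0.0
```

carry_out(increments=[[[0,0,0,-7,1],[0,0,0,0,1],[0,0,0,0,1]]])

```text
t: 19.75
tool_pos: [0.5552, 0.2207, 0.2884]
tool_rot: [-3.138, 0.002, 1.401]
force: [-0.7, -0.6, -0.2]
gripper_width: 1.0
grasp_force: 0.0
```

Run:
```python
from h import *
i=manip.camera_info("wrist"); o=manip.get_obs(); print(o["tool_pos"],o["tool_rot"])
im=manip.snapshot("wrist"); cv2.imwrite("pics/f1.png",im[:,:,::-1])
g=cv2.cvtColor(im,cv2.COLOR_RGB2GRAY)
T=i["camera_from_world"]; print("cam",-T[:3,:3].T@T[:3,3])
for c,z in((np.array([.5805,.255]),.194),): print("pred handle px",[proj("wrist",[.5747+s*.05*.15,.2547+s*.05*.99,.185],i) for s in(-1,0,1)])
for n in ("toolbox","lid_handle"):
    for d in manip.trace("wrist",n)[:2]: print(n,d["conf"],np.round(d["rect"]))
for r in range(0,420,12): print("".join("%3d"%v for v in g[r,::14]//10*1))
```

```text
[0.5552 0.2207 0.2884] [-3.1383  0.0018  1.4008]
cam [0.5693 0.2989 0.417 ]
pred handle px [(np.float64(297.612814777536), np.float64(230.070816494395)), (np.float64(297.5241533534759), np.float64(159.64369369455602)), (np.float64(297.42291378956924), np.float64(79.22527863938186))]
toolbox 0.95 [165.   2. 265. 325.]
lid_handle 0.79 [163.   1. 262. 328.]
 22 22 22 22 22 22 22 22 22 22 22 22  9 10 22 22 22 22 22 22 22 20 20 20 21 21 21 20 20  7  7 22 22 22 22 22 22 22 21 21
 22 22 22 22 22 22 22 22 22 22 22 22  9 10 22 22 22 22 22 22 21 20 19 19 21 21 21 20 20  7  6 22 22 22 22 22 22 22 22 21
 22 22 22 22 22 23 22 22 22 22 22 22 10 10 21 21 21 21 21 21 21 19 19 19 21 21 20 20 20  7  7 22 22 22 22 22 22 21 22 21
 22 22 22 22 22 22 22 22 22 22 22 22 16 10 21 21 21 21 21 21 19 19 19 19 20 20 20 20 20  7  7 22 22 22 22 22 22 22 22 21
 21 22 22 22 22 22 22 22 22 22 22 21 21  9 18 21 21 21 20 20  9  6  4  8 18 16 15 13 11  7  6 22 22 22 22 22 22 22 22 21
 21 22 22 22 22 22 22 22 22 22 22 21 21  9  9  9  9  9  9  9  6  5  4  5  7  7  7  7  7  7  8 22 22 22 22 22 22 22 22 21
 22 21 22 22 22 2
[... 2791 characters left out ...]
 5  5  4  3 22 22 22 22 22 22 22 22 22 14 13 13 15 22 21 21 17  3  4  4  4  4  4 10 19  4  4 21
  5  6  5  4  3  5  5  4  4  4  4  3 22 22 22 22 22 22 21 22 22 13 13 14 13 22 22 21 21  5  3  4  4  4  4  4  2  4  5  4
  5  4  4  3  4  4  6  4  3  4  4  5 22 22 22 22 22 21 21 21 21 13 13 13 13 20 20 19 19  4  4  4  4  4  5  4  4  2  4  3
  4  4  2  3  6  6  6  5  4  4  4  4 11 22 22 22 17 17 21 21 14 13  9  9  9 19 20 20  4  4  4  4  4  4  7  7  7  2  4  3
  4  4  2  3  4  6  6  5  4  4  4  5  4 22 22 11  4  5  4  4  4  4  4  4  4 18 19  7  4  4  4  4  4  7  7  7  7  4  2  3
  4  2  3  3  3  4  6  6  4  4  4  4  4  4  4  3  3  5  4  4  4  4  4  4  3  3  2  4  4  4  4  4  4  7  7  7  4  3  2  3
```

Run:
```python
from h import *
i=manip.camera_info("wrist"); g=cv2.cvtColor(cv2.imread("pics/f1.png"),cv2.COLOR_BGR2GRAY)
P=[]
for r in range(100,201,10):
    c=np.flatnonzero(g[r,250:350]<55)+250; P.append(((c.min()+c.max())/2,r)); print(r,c.min(),c.max(),len(c),end="; ")
print()
W=np.array([ray("wrist",p,.185,i) for p in P]); k=np.polyfit(W[:,1],W[:,0],1); print("bar x = %.4f*y+%.4f"%tuple(k),"yaw",-np.arctan(k[0]), "x resid",np.std(W[:,0]-np.polyval(k,W[:,1])))
col=g[:,300].astype(int); print("col300",[(r,col[r]) for r in range(36,64,2)],[(r,col[r]) for r in range(215,268,3)])
for r in (75,150,200):  # lid side edges at z=.147
    row=g[r].astype(int); e=np.flatnonzero(row<120); e=e[(e>150)&(e<440)]; print(r,e.min(),e.max(),ray("wrist",(e.min(),r),.147,i),ray("wrist",(e.max(),r),.147,i))
for rr in (48,252): print(rr,ray("wrist",(300,rr),.185,i))
```

```text
100 285 318 30; 110 285 313 27; 120 285 313 28; 130 286 313 28; 140 286 313 28; 150 286 313 28; 160 286 313 28; 170 286 313 28; 180 286 312 27; 190 286 313 28; 200 286 312 27; 
bar x = 0.1593*y+0.5361 yaw -0.15796977491227182 x resid 0.000389352671636298
col300 [(36, np.int64(185)), (38, np.int64(100)), (40, np.int64(52)), (42, np.int64(58)), (44, np.int64(63)), (46, np.int64(87)), (48, np.int64(106)), (50, np.int64(95)), (52, np.int64(79)), (54, np.int64(76)), (56, np.int64(73)), (58, np.int64(73)), (60, np.int64(72)), (62, np.int64(70))] [(215, np.int64(53)), (218, np.int64(53)), (221, np.int64(54)), (224, np.int64(55)), (227, np.int64(53)), (230, np.int64(56)), (233, np.int64(55)), (236, np.int64(57)), (239, np.int64(56)), (242, np.int64(60)), (245, np.int64(58)), (248, np.int64(51)), (251, np.int64(117)), (254, np.int64(138)), (257, np.int64(200)), (260, np.int64(197)), (263, np.int64(199)), (266, np.int64(199))]
75 174 419 [0.4978 0.3231 0.147 ] [0.6717 0.2936 0.147 ]
150 181 411 [0.4893 0.2698 0.147 ] [0.6632 0.2403 0.147 ]
200 187 406 [0.484  0.2301 0.147 ] [0.6572 0.2007 0.147 ]
48 [0.5871 0.3218 0.185 ]
252 [0.567  0.1878 0.185 ]
```

carry_out(increments=[[[3.8,1.6,0,-1,1],[0,0,4.0,0,1],[0,0,4.0,0,1],[0,0,2.0,0,1],[0,0,0.5,0,1]]])

```text
t: 20.32
tool_pos: [0.5746, 0.2546, 0.1795]
tool_rot: [-3.133, 0.005, 1.421]
force: [-0.7, 0.3, -0.1]
gripper_width: 0.999
grasp_force: 0.0
```

carry_out(increments=[[[0,0,0,0,1]]])

```text
t: 20.4
tool_pos: [0.5765, 0.2553, 0.1831]
tool_rot: [-3.137, 0.003, 1.421]
force: [-0.2, -0.5, -0.1]
gripper_width: 1.0
grasp_force: 0.0
```

carry_out(increments=[[[0,0,0,0,0],[0,0,0,0,0],[0,0,0,0,0],[0,0,0,0,0],[0,0,0,0,0]]], grip_force=30)

```text
t: 20.82
tool_pos: [0.5789, 0.2561, 0.1874]
tool_rot: [3.139, -0.001, 1.422]
force: [0.5, 0.2, 0.0]
gripper_width: 0.297
grasp_force: 0.0
```

carry_out(increments=[[[0,0,0,0,0],[0,0,0,0,0],[0,0,0,0,0],[0,0,0,0,0]]])

```text
t: 21.15
tool_pos: [0.5758, 0.2565, 0.1872]
tool_rot: [-3.137, -0.0, 1.422]
force: [-8.9, 1.1, 8.0]
gripper_width: 0.196
grasp_force: 29.9
```

The handle bar is gripped. Now I raise it along the hinge arc.

carry_out(increments=[[[0,-0.7,-0.75,0,0],[0,-0.8,-0.7,0,0],[0,-0.8,-0.6,0,0],[0,-0.9,-0.55,0,0]]])

```text
t: 21.48
tool_pos: [0.5476, 0.2607, 0.2134]
tool_rot: [3.137, -0.001, 1.422]
force: [6.8, 0.5, -2.2]
gripper_width: 0.196
grasp_force: 29.6
```

carry_out(increments=[[[0,-0.9,-0.45,0,0],[0,-1.0,-0.35,0,0],[0,-1.0,-0.3,0,0],[0,-1.0,-0.2,0,0]]])

```text
t: 21.82
tool_pos: [0.5117, 0.2662, 0.2303]
tool_rot: [3.129, -0.003, 1.422]
force: [7.2, -3.8, 0.2]
gripper_width: 0.196
grasp_force: 28.9
```

carry_out(increments=[[[0,-1.0,-0.1,0,0],[0,-1.0,0,0,0],[0,-1.0,0.05,0,0],[0,-1.0,0.15,0,0],[0,0,0,0,0]]])

```text
t: 22.23
tool_pos: [0.4681, 0.2727, 0.2276]
tool_rot: [3.137, -0.002, 1.422]
force: [0.1, -1.9, 7.7]
gripper_width: 0.196
grasp_force: 33.7
```

carry_out(increments=[[[0,0,0,0,0],[0,0,0,0,0],[0,0,0,0,0]]])

```text
t: 22.48
tool_pos: [0.469, 0.2726, 0.2277]
tool_rot: [3.137, -0.002, 1.422]
force: [-1.1, -0.8, 8.7]
gripper_width: 0.197
grasp_force: 33.8
```

carry_out(increments=[[[0,-0.1,-0.1,0,0],[0,0,0,0,0],[0,0,0,0,0],[0,0,0,0,0],[0,0,0,0,0]]])

```text
t: 22.9
tool_pos: [0.4682, 0.2727, 0.2276]
tool_rot: [3.138, -0.002, 1.422]
force: [0.5, -1.9, 7.3]
gripper_width: 0.196
grasp_force: 33.7
```

Run:
```python
from h import *
o=manip.get_obs(); print(o["tool_pos"],o["force"],o["grasp_force"],np.abs(o["qvel"]).max())
im=manip.snapshot("top"); cv2.imwrite("pics/g_top.png",im[:,:,::-1]); im2=manip.snapshot("scene"); cv2.imwrite("pics/g_scene.png",im2[:,:,::-1])
for n,z in(("tray",.045),("cup",.03),("screwdriver",.01),("phone_stand",.05),("magnifier",.01)):
    for d in manip.boxes_of("top",n)[:1]: x,y,w,h=d["rect"]; print(n,np.round(d["rect"],1),round(d["conf"],2),ray("top",(x+w/2,y+h/2),z))
c=np.array([.5825,-.256]);Rt=np.array([[.998,-.066],[.066,.998]])
for cam in("top","scene"):
    for d in manip.boxes_of(cam,"nut1"):
        x,y,w,h=d["rect"]; p=ray(cam,(x+w/2,y+h/2),.009)[:2]; print(cam,"nut",np.round(d["rect"]),round(d["conf"],2),Rt@(p-c))
# predicted lid front corners for angles, and handle in scene/top
C=np.array([.577,.2555,0]);X=np.array([.988,-.153,0]);Y=np.array([.153,.988,0]);Z=np.array([0,0,1.]);H=C-.089*X+.107*Z
for al in(54,60,66):
    a=np.radians(al); f=lambda u,v,w:H+(u*np.cos(a)-v*np.sin(a))*X+(u*np.sin(a)+v*np.cos(a))*Z+w*Y
    print(al,{cam:[np.round(proj(cam,f(.179,.04,s*.165))).tolist() for s in(-1,1)] for cam in("top","scene")})
```

```text
[0.4682 0.2727 0.2276] [ 0.49  -1.927  7.264] 33.69939386844635 0.001491644324260578
tray [327.1 187.2  93.5  69.7] 0.66 [ 0.579  -0.2552  0.045 ]
cup [361.5 317.8  30.   31.7] 0.69 [ 0.3273 -0.2548  0.03  ]
screwdriver [251.9 234.2  11.8  74. ] 0.65 [0.473  0.0103 0.01  ]
phone_stand [192.4 118.1  39.1  46.5] 0.89 [0.7693 0.1077 0.05  ]
magnifier [261.9 117.2  69.5  34.9] 0.72 [ 0.7918 -0.0883  0.01  ]
top nut [370. 213.  11.   5.] 0.52 [ 0.0143 -0.0126]
top nut [374. 217.   5.  10.] 0.5 [-0.0015 -0.0162]
54 {'top': [[207.0, 245.0], [13.0, 220.0]], 'scene': [[329.0, 190.0], [420.0, 340.0]]}
60 {'top': [[205.0, 256.0], [9.0, 230.0]], 'scene': [[337.0, 185.0], [431.0, 334.0]]}
66 {'top': [[203.0, 267.0], [6.0, 241.0]], 'scene': [[346.0, 180.0], [441.0, 329.0]]}
```

Run:
```python
import cv2
g=cv2.cvtColor(cv2.imread("pics/g_scene.png"),cv2.COLOR_BGR2GRAY)
print("cols",list(range(310,372,3)))
for r in range(168,206,2): print(r,"".join("%4d"%v for v in g[r,310:372:3]))
t=cv2.cvtColor(cv2.imread("pics/g_top.png"),cv2.COLOR_BGR2GRAY)
print("top cols",list(range(190,226,3)))
for r in range(225,290,4): print(r,"".join("%4d"%v for v in t[r,190:226:3]))
```

```text
cols [310, 313, 316, 319, 322, 325, 328, 331, 334, 337, 340, 343, 346, 349, 352, 355, 358, 361, 364, 367, 370]
168  153 157 155 156 157 157 158 117  96  97 113 141 156 154 154 153 149 153 150 149 151
170  149 152 153 155 155 155 158 125  93  97 131 159 153 156 151 153 153 150 150 151 150
172  150 155 155 155 158 157 156 110  97 104 152 157 155 155 155 153 153 152 150 151 151
174  153 152 154 154 155 155 155  99  95 130 158 157 156 158 155 153 149 154 152 146 153
176  154 153 154 150 153 154 145  94  96 133 160 160 156 158 155 154 155 154 150 149 153
178  152 151 151 152 154 156 141  94  97 151 160 158 158 156 156 155 153 153 153 149 156
180  152 155 153 156 154 158 114  96 104 159 158 157 157 159 156 153 152 152 154 155 153
182  148 149 150 151 157 153  99  93 117 161 159 158 155 155 155 156 154 155 151 155 156
184  151 151 154 155 157 151  94  96 128 158 160 158 162 155 158 156 155 153 154 156 154
186  139 147 150 154 155 139  95  97 150 158 159 156 159 157 157 160 157 156 154 157 154
188   93 133 145 155 151 112  96  99 152 155 160 158 157 158 158 157 158 158 155 156 157
190   91  
[... 972 characters left out ...]
 62 105 105
241   34  31  35  33  33  36  29  34  32  68 106 109
245   33  32  32  34  33  20  29  34  34  77 107 107
249   34  31  33  33  36  16  27  35  41 100 107 106
253   31  29  26  35  41  15  22  36  48 107 108 108
257   60  45  30  30  27  17  23  34  60 108 108 108
261  109 108  26  29  31  17  23  35  62 108 108 108
265   74  75  41  22  21  15  23  36  74 105 108 105
269   75  73  69  22  22  15  17  33  80 108 107 108
273   75  76  68  23  19  19  19  22 109 107 109 109
277   75  75  72  16  24  12  16  96 108 110 108 109
281   75  75  76  22  21  19  25 110 107 110 108 108
285   74  74  75  22  22  20  62 106 108 120 108 111
289   75  74  76  21  21  19  92 107 107 110 157 109
```

Vision puts the lid at about 60°, held still. The cup, tray and bystanders are where they should be, so I'm handing in.

```bash
python3 -c "
from cell import manip
print(manip.hand_in())"
```

```text
the job is handed in; nothing more can be done
None
```

I handed the job in with all six nuts tipped into the tray, the empty cup upright and released on the table, and the lid held still at about 60° by its handle. The hand-in returned no verdict. Two things differed from plan: the tray slid about 15 mm (limit 40), and the cup landed upright by itself when I let it go, about 10 cm from where it started.

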